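# Rack the offcuts by length

### The arm

A 6-joint arm with a two-finger parallel gripper is mounted at the origin on a cart in front of the work surface, level with it; the furniture and walls round the work are solid. World frame = base frame: x ahead of the robot, y to its left, z up, the work surface at z = 0. Lengths are in mm, angles in rad, forces in N, time in s.
With the tool pointing down it reaches from about 350 to 975 mm from the base axis. Payload 7.1 kg.
Tool frame: the origin (TCP) lies between the finger pads; the fingertips stand 14 mm ahead of it and the grasp point (between the pads) lies 5 mm behind it; z points along the fingers, y is the line along which they close (so a half turn about z gives the same grasp; the last joint's range is limited). The gripper opens to 88 mm and grips with 3 to 60 N. Pads are 20 mm wide; open, the fingers measure 115 mm over their backs; the gripper's body (75 mm by 178 mm) begins 61 mm behind the grasp point.
Start: joints at [-1.144, 0.423, 1.63, -0, 1.089, -0.019], TCP at [269.502, -563.892, 236.675] pointing down, gripper open.
Joint ranges: [-3, 3], [-0.9, 2.11], [0.09, 2.58], [-1.31, 4.45], [0.11, 2.69], [-2.54, 2.54]. Speed limits (rad/s): [2.39, 2.39, 3.01, 3.14, 3.14, 3.14].

### API

Orientations are given as a rotation vector (axis times angle).
In Python, from workcell import ctrl gives the robot as it stands. The module is installed in compiled form; this text tells all that it offers.
- The arm moves only by the tool servo_tool, never from a script. Its argument "plan" is a list of rows, each a list of 3 entries, a list of its own where there are three numbers: the closure, from 0 (fully open) to 1 (shut), then the shift along the world's x, y, z in mm, then the turn about the world's z in degrees. In form: [[hand, [x, y, z], yaw], ...]. A call has 1 to 10 rows; each row is the pose to reach, as a shift and turn from the pose commanded when the call began; what a row does not reach only later rows make up. A row lasts 1/12 s, in which the tool goes at most 41.7 mm and 7.16 degrees, less where a joint would pass 70% of its speed; a pose out of reach is approached as far as the arm can. A call with a gripper value outside its range is refused whole. The fingers move at their own pace and stop on an object; the grip force is fixed at half the most. Time passes only in rows, so rows that repeat a pose let the fingers close. It gives the time, the measured TCP pose, the force, the opening and the grip force at its end, in the units of the state.
- ctrl.get_obs(): the state, without advancing time (a new reading comes with each control period).
- ctrl.get_image(name): name is "side" or "top"; returns the picture (384x512x3 uint8, blue, green, red); there is no depth.
- ctrl.camera_info(name): a dict with "fovy" (degrees; the focal length in pixels is half the picture's height over the tangent of half this angle, whatever the lens; pixels are square), "cx", "cy" (the principal point, pixels), "k1" (the pictures are not rectified: a ray, as slopes to the right and down, at radius r is drawn at 1 + k1 r^2 times it, then the intrinsics apply), "rvec" (rotation vector, rad) and "tvec" (3), from world to camera coordinates, as OpenCV has them. Camera axes: x right, y down, z forward; pixel columns grow to the right and rows downward; lengths in mm; the calibration is good to about 2 mm. A picture is of the moment at which its call begins. camera_info takes no time and is no camera call.
- ctrl.close_job(): hands the job in; it is judged then, once.
The state is a dict: "t": time; "qpos": joint angles; "qvel": joint speeds; "joint_torque": joint torques, N m; "ee_pos": TCP position; "orientation": TCP orientation; "ft_force": force on the tool from outside, world axes, zero at the start; "moment": the same for the moment, N m; "width": finger opening in mm; "grasp_force": force on a finger pad.
Only numpy, scipy, OpenCV 4.12 (cv2) and the standard library are available. Lean on these libraries where they do the work, as an engineer would, in place of code of your own. Each camera call takes 0.05 s, during which the arm holds its last target. There are 200 camera calls.

### The job

Put the four wood offcuts that lie to the left of the rack away on the black rubber pads of the rack, one to a pad, in order of length: the longest on the pad at the end where the small upright post stands, then the next longest beside it, and so on to the shortest at the other end. Lay each one flat, lengthwise along its pad and centred on it.

Things in the scene. Friction and masses are not known exactly. Their poses are not given: they have to be found in the camera images.
- offcut_c: Longest wood offcut, a thin dark brown strip: 45 wide, 140 long, 19 mm thick; its origin is the centre of its underside, its y axis runs along its length, x across its width, z up; it lies loose and flat on the worktop. Plain straight-sided block.
- offcut_a: Second longest wood offcut, a thick brown block: 64 wide, 110 long, 38 mm thick; its origin is the centre of its underside, its y axis runs along its length, x across its width, z up; it lies loose and flat on the worktop. Plain straight-sided block.
- offcut_b: Third longest wood offcut, a pale bar of square section: 42 wide, 85 long, 42 mm thick; its origin is the centre of its underside, its y axis runs along its length, x across its width, z up; it lies loose and flat on the worktop. Plain straight-sided block.
- offcut_e: Shortest wood offcut, a small thin pale block: 38 wide, 58 long, 19 mm thick; its origin is the centre of its underside, its y axis runs along its length, x across its width, z up; it lies loose and flat on the worktop. Plain straight-sided block.
- pad_a: Black rubber pad, leftmost (seen from the robot) of four alike in a row on the plywood rack, 95 mm between centres; fixed. 150 long, 70 wide, 3 mm thick, on a 12 mm board: its top is 15 mm above the worktop. Origin: centre of its underside; x along its length, away from the robot, y along the row to the left, z up. A rail behind the pads, 9 mm past their far ends, rises 30 mm above the worktop.
- pad_b: Black rubber pad, second from the left of four alike in a row on the plywood rack, 95 mm between centres; fixed. 150 long, 70 wide, 3 mm thick, on a 12 mm board: its top is 15 mm above the worktop. Origin: centre of its underside; x along its length, away from the robot, y along the row to the left, z up. A rail behind the pads, 9 mm past their far ends, rises 30 mm above the worktop.
- pad_c: Black rubber pad, third from the left of four alike in a row on the plywood rack, 95 mm between centres; fixed. 150 long, 70 wide, 3 mm thick, on a 12 mm board: its top is 15 mm above the worktop. Origin: centre of its underside; x along its length, away from the robot, y along the row to the left, z up. A rail behind the pads, 9 mm past their far ends, rises 30 mm above the worktop.
- pad_d: Black rubber pad, rightmost of four alike in a row on the plywood rack, 95 mm between centres; fixed. 150 long, 70 wide, 3 mm thick, on a 12 mm board: its top is 15 mm above the worktop. Origin: centre of its underside; x along its length, away from the robot, y along the row to the left, z up. A rail behind the pads, 9 mm past their far ends, rises 30 mm above the worktop.
- end_post: Small turned dark wood post, 26 mm thick, 45 mm tall, fixed upright on the left or right end of the rack's rail, behind the leftmost or rightmost pad (the other end has only a flat steel screw cap). Origin: centre of its underside, 30 mm above the worktop; about 100 mm from the centre of the nearest pad.
Mind the look-alikes: they are no part of the job. Several things have the shape of the offcut_b; the one meant has the colours described above.

How it is judged:
By the outcome, as a careful person would: the job done as asked, in the order asked, and still so for the second after the job is handed in, with the robot touching nothing.
It also fails if it takes over 106 s, if anything falls off the work surface, if the arm or the gripper's body presses on something with over 40 N, if the wrist force passes 120 N, or if a joint passes its speed limit or range.

## Working session

There is one attempt and no reset: what is moved stays moved. The work goes in short steps, Python scripts to look and compute and a tool call to move; the robot and the scene stay as the last step left them, time stands still between calls to the robot, and variables do not carry over. Pictures are saved under pics/ and viewed, at most 14 in all, crops included, and the job is handed in when it is done.

Besides the shell and the picture viewer there is one more tool, called after "Request:" by a JSON object that holds its "fn" and its "kwargs", one argument or row to a line. servo_tool: Moves the arm, as the interface text tells. Its arguments: {"type":"object","properties":{"plan":{"type":"array"}},"required":["plan"]}

```bash
mkdir -p pics; cat > h.py <<'E'
import numpy as np, cv2
from workcell import ctrl
def K(n):
    c=ctrl.camera_info(n); f=192/np.tan(np.radians(c["fovy"])/2)
    return c,f,cv2.Rodrigues(np.array(c["rvec"],float))[0],np.array(c["tvec"],float).ravel()
def cast(n,px,z):
    c,f,R,t=K(n); out=[]
    for u,v in np.atleast_2d(px):
        d=np.array([(u-c["cx"])/f,(v-c["cy"])/f]); s=d.copy()
        for _ in range(20): s=d/(1+c["k1"]*(s@s))
        r=R.T@np.array([*s,1]); o=-R.T@t
        out.append(o+r*(z-o[2])/r[2])
    return np.array(out)
E
python3 - <<'E'
from h import *
for n in("top","side"):
    cv2.imwrite(f"pics/{n}0.png",ctrl.get_image(n)); c,f,R,t=K(n); print(n,c,-R.T@t)
print(ctrl.get_obs())
E
```

```text
top {'fovy': 47.5275103871784, 'cx': 262.15190800350194, 'cy': 196.79873542661466, 'k1': 0.011446032176744727, 'rvec': array([ 1.46901754, -2.25190842,  0.74435252]), 'tvec': array([ 319.02146959,  365.40722838, 1547.24233884])} [-456.23757556  538.98963801 1459.65524713]
side {'fovy': 51.38028088155054, 'cx': 254.18275116676864, 'cy': 196.9301353135099, 'k1': -0.1143345860764314, 'rvec': array([ 2.00225404, -0.28905084,  0.1597909 ]), 'tvec': array([-473.53188156,  174.77671924, 1592.10171087])} [   96.73734612 -1440.05624515   840.50407427]
{'t': 0.1, 'qpos': array([-1.14398004e+00,  4.23771417e-01,  1.63055181e+00,  4.03723799e-06,
        1.08862947e+00, -1.90143446e-02]), 'qvel': array([ 1.42975843e-03,  1.08869446e-03, -1.82722189e-03, -4.60007310e-04,
        6.00979560e-05,  8.21912619e-04]), 'joint_torque': array([-1.10030967e-03, -5.45621681e+01, -2.74322891e+01,  6.44389680e-02,
        1.88111508e-02, -2.97633585e-05]), 'ee_pos': array([ 269.33028414, -563.4815354 ,  235.99932809]), 'orientation': array([-3.06256153e+00, -6.94226160e-01,  4.26908947e-04]), 'ft_force': array([0.66318205, 0.59920418, 0.34815758]), 'moment': array([0.04457054, 0.01168544, 0.04684272]), 'grasp_force': 0.0, 'width': 87.73886314926047}
```

View pics/top0.png

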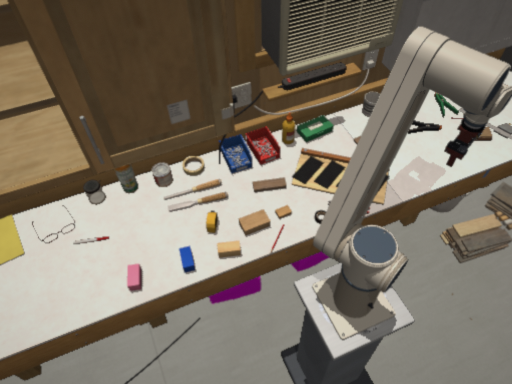

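View pics/side0.png

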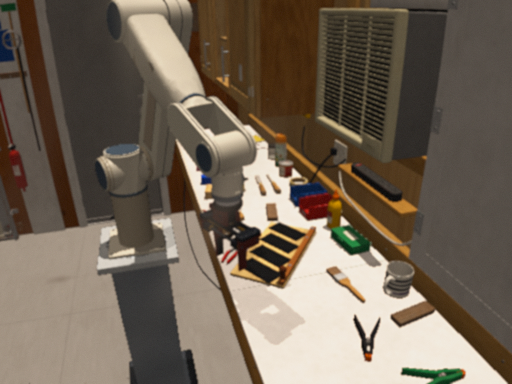

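The top view shows four wood pieces left of the rack: dark strip (269,184), brown block (254,222), pale bar (229,249) and small block (284,212). The rack is near (340,178), partly hidden by the arm. The side view shows all four pads near (275,250). I'll enlarge both.

```bash
python3 - <<'E'
from h import *
a=cv2.imread("pics/top0.png")[135:275,195:395]; b=cv2.imread("pics/side0.png")[170:300,180:340]
cv2.imwrite("pics/topc.png",cv2.resize(a,None,fx=4,fy=4,interpolation=2))
cv2.imwrite("pics/sidec.png",cv2.resize(b,None,fx=4.5,fy=4.5,interpolation=2))
E
```

```text
(no output)
```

View pics/topc.png

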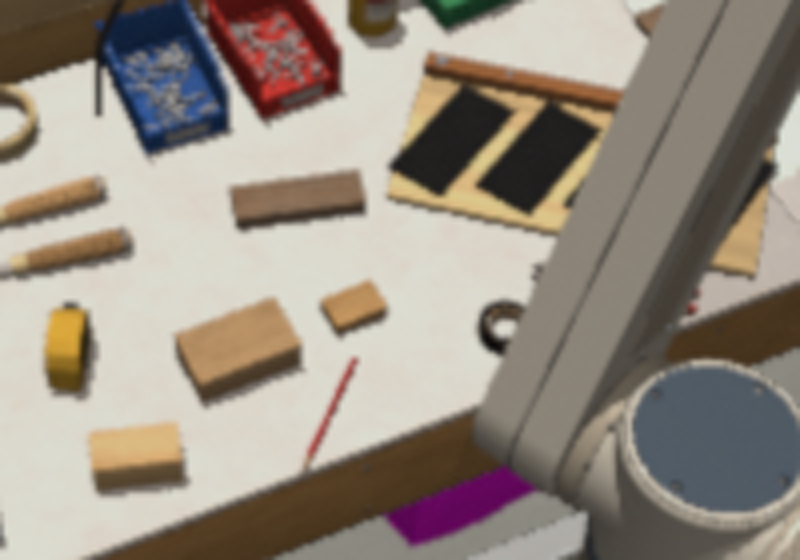

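View pics/sidec.png

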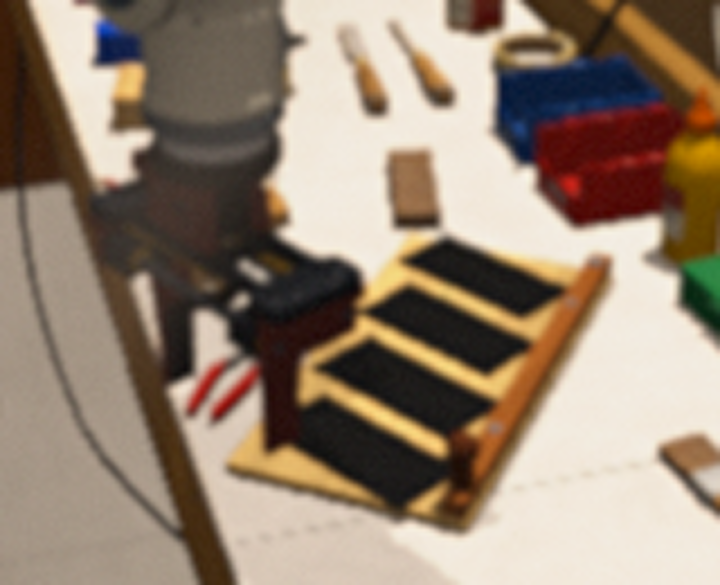

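The post (side crop (460,460)) stands at the near/right end, behind pad_d. So the order is c→d, a→c, b→b, e→a. Next I'll measure.

```bash
cat > m.py <<'E'
from h import *
def rect(n,mask,z,name):
    cs,_=cv2.findContours(mask,0,1); c=max(cs,key=cv2.contourArea)
    px=c[:,0,:].astype(float); w=cast(n,px,z)[:,:2].astype(np.float32)
    (cx,cy),(a,b),th=cv2.minAreaRect(w)
    if a<b: a,b,th=b,a,th+90
    print(name,n,"cen %.1f %.1f  L %.1f W %.1f  long-axis deg %.1f"%(cx,cy,a,b,(th+90)%180-90), "px",c.min((0,1)),c.max((0,1)))
E
python3 - <<'E'
from m import *
im=cv2.imread("pics/top0.png"); hsv=cv2.cvtColor(im,40)
for nm,(x0,y0,x1,y1),z in [("c",(248,172,290,196),19),("a",(234,206,274,238),38),("b",(213,238,245,260),42),("e",(273,203,294,220),19)]:
    m=np.zeros(im.shape[:2],np.uint8); r=hsv[y0:y1,x0:x1]
    f=(r[...,1]>65).astype(np.uint8); v=r[...,2]; 
    t,_=cv2.threshold(v[f>0].reshape(-1,1),0,255,8); 
    m[y0:y1,x0:x1]=f*255; rect("top",m,z/2,nm+" full")
    m[y0:y1,x0:x1]=(f*(v>t))*255; print(t); rect("top",m,z,nm+" topface")
def pads(n,zone):
    im=cv2.imread(f"pics/{n}0.png"); x0,y0,x1,y1=zone
    m=np.zeros(im.shape[:2],np.uint8); m[y0:y1,x0:x1]=(im[y0:y1,x0:x1].max(2)<70)*255
    k,l,s,_=cv2.connectedComponentsWithStats(m)
    for i in range(1,k):
        if s[i,4]>60: rect(n,(l==i).astype(np.uint8)*255,15,"pad")
pads("top",(285,150,345,190)); pads("side",(245,220,312,285))
E
```

```text
c full top cen 589.6 57.9  L 135.9 W 51.4  long-axis deg 75.1 px [253 178] [285 190]
105.0
c topface top cen 587.9 59.7  L 134.9 W 40.7  long-axis deg 75.7 px [253 178] [285 189]
a full top cen 434.5 190.7  L 114.1 W 83.4  long-axis deg -89.2 px [239 210] [269 234]
132.0
a topface top cen 432.4 193.8  L 109.0 W 62.9  long-axis deg -88.8 px [239 210] [269 230]
b full top cen 360.0 329.0  L 85.1 W 64.4  long-axis deg 73.8 px [217 241] [240 257]
157.0
b topface top cen 358.9 329.0  L 83.8 W 40.9  long-axis deg 73.8 px [217 241] [240 252]
e full top cen 439.4 62.8  L 60.1 W 44.9  long-axis deg -88.0 px [275 205] [291 217]
146.0
e topface top cen 437.9 65.7  L 58.5 W 36.9  long-axis deg -86.8 px [275 205] [291 215]
pad top cen 597.7 -132.9  L 159.8 W 72.3  long-axis deg -54.8 px [293 154] [321 182]
pad top cen 536.2 -205.8  L 154.5 W 65.5  long-axis deg -58.8 px [315 159] [343 187]
pad side cen 593.0 -131.9  L 136.9 W 55.1  long-axis deg -60.4 px [271 224] [304 239]
pad side cen 441.2 -153.1  L 213.8 W 56.7  long-axis deg 75.3 px [245 226] [259 255]
pad side cen 533.2 -205.1  L 137.0 W 57.3  long-axis deg -60.6 px [262 234] [296 252]
pad side cen 472.6 -279.2  L 141.7 W 57.7  long-axis deg -61.0 px [251 246] [288 266]
pad side cen 415.1 -359.7  L 174.5 W 90.7  long-axis deg -48.7 px [245 259] [284 283]
```

Request:
{"fn": "servo_tool", "kwargs": {
  "plan": [
    [0, [318, 623, -130], 50],
    [0, [318, 623, -130], 50],
    [0, [318, 623, -130], 50],
    [0, [318, 623, -130], 50],
    [0, [318, 623, -130], 50],
    [0, [318, 623, -130], 50],
    [0, [318, 623, -130], 50],
    [0, [318, 623, -130], 50],
    [0, [318, 623, -130], 50],
    [0, [318, 623, -130], 50]
  ]
}}

```text
t: 0.93
ee_pos: [456.1, -197.1, 160.1]
orientation: [-2.483, -1.924, 0.0]
ft_force: [1.4, -0.2, 0.6]
width: 87.9
grasp_force: 0.0
```

Request:
{"fn": "servo_tool", "kwargs": {
  "plan": [
    [0, [132, 257, -55], 0],
    [0, [132, 257, -55], 0],
    [0, [132, 257, -55], 0],
    [0, [132, 257, -55], 0],
    [0, [132, 257, -55], 0],
    [0, [132, 257, -55], 0],
    [0, [132, 257, -55], 0],
    [0, [132, 257, -55], 0],
    [0, [132, 257, -55], 0]
  ]
}}

```text
t: 1.68
ee_pos: [587.9, 60.0, 104.6]
orientation: [-2.479, -1.929, 0.001]
ft_force: [-0.3, 0.9, 0.3]
width: 87.7
grasp_force: 0.0
```

```bash
cat > pads.py <<'E'
from m import *
def run():
  for n in("top","side"):
    im=ctrl.get_image(n); cv2.imwrite(f"pics/{n}1.png",im)
    m=(im.max(2)<85).astype(np.uint8)
    k,l,s,_=cv2.connectedComponentsWithStats(m)
    for i in range(1,k):
        if not 100<s[i,4]<1500: continue
        v,u=np.nonzero(l==i); w=cast(n,np.c_[u,v],15)[:,:2]; c=w.mean(0)
        if not(350<c[0]<700 and -450<c[1]<-50): continue
        e,V=np.linalg.eigh(np.cov(w.T)); a=np.degrees(np.arctan2(V[1,1],V[0,1]))
        print(n,c.round(1),"L W",np.sqrt(12*e[::-1]).round(1),"ang",round((a+90)%180-90,1))
        rect(n,(l==i).astype(np.uint8)*255,15," ")
E
python3 -c "from pads import *;run();print(ctrl.get_obs()['ee_pos'])"
```

```text
top [ 477.6 -276.1] L W [153.8  81.1] ang -48.2
  top cen 489.2 -285.7  L 184.7 W 120.6  long-axis deg -22.2 px [335 159] [365 192]
top [ 423.2 -357.6] L W [189.7  77.2] ang -53.8
  top cen 438.4 -364.7  L 214.3 W 126.0  long-axis deg -31.2 px [359 160] [388 197]
side [ 593.3 -132.8] L W [143.9  58.7] ang -60.2
  side cen 593.4 -131.2  L 142.3 W 59.8  long-axis deg -60.0 px [270 223] [304 239]
side [ 533.5 -206.7] L W [139.7  59.7] ang -60.8
  side cen 532.9 -203.9  L 139.3 W 58.1  long-axis deg -60.6 px [262 234] [297 252]
side [ 443.6 -327.5] L W [190.8 133.2] ang 78.3
  side cen 445.5 -329.5  L 203.0 W 158.1  long-axis deg -60.4 px [240 246] [289 284]
[586.87802243  57.59513226 105.11892172]
```

View pics/top1.png

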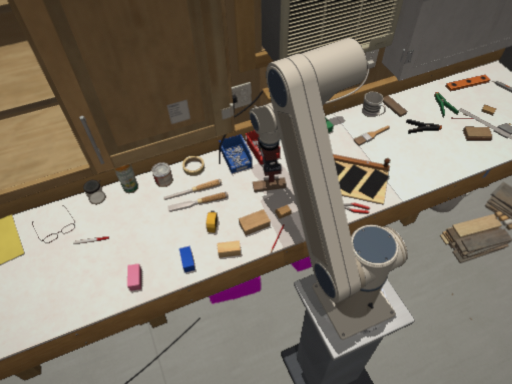

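The top view now shows the post at (386,163), behind the rightmost pad, with pads c and d at (349,178) and (374,182). I'll redo the pads with a stricter threshold.

```bash
sed -i 's/def run():/def run(T=85,pre=None):/;s/im=ctrl.get_image(n).*/im=cv2.imread(f"pics\/{n}{pre}.png")/;s/<85/<T/' pads.py
python3 - <<'E'
from pads import *
for T in(50,65):
  for p in(0,1): print("T",T,p); run(T,p)
E
```

```text
T 50 0
top [ 592.5 -125.7] L W [139.1  59.3] ang -60.2
  top cen 593.0 -127.2  L 138.3 W 59.2  long-axis deg -60.6 px [294 157] [321 182]
top [ 532.8 -199.7] L W [139.1  59.7] ang -60.1
  top cen 533.4 -200.7  L 139.1 W 59.8  long-axis deg -60.8 px [316 161] [342 186]
side [ 403.8 -197.7] L W [481.1 137.6] ang -88.3
  side cen 386.4 -129.0  L 595.6 W 195.4  long-axis deg -88.6 px [217 203] [284 282]
side [ 593.6 -134.5] L W [133.5  51.3] ang -60.0
  side cen 593.2 -133.1  L 132.9 W 51.0  long-axis deg -60.6 px [272 224] [303 239]
side [ 533.3 -207.3] L W [133.9  53.5] ang -60.6
  side cen 533.2 -205.5  L 132.9 W 52.2  long-axis deg -60.4 px [262 235] [296 251]
side [ 473.1 -280.7] L W [137.4  54.9] ang -60.7
  side cen 472.3 -278.6  L 136.7 W 55.1  long-axis deg -59.8 px [252 246] [288 266]
T 50 1
top [ 472.3 -273.8] L W [134.9  58.9] ang -58.3
  top cen 472.9 -273.5  L 136.6 W 59.6  long-axis deg -60.3 px [340 166] [364 191]
top [ 411.8 -346. ] L W [137.9  60.4] ang -60.4
  top cen 412.4 -346.5  L 137.1 W 60.7  long-axis deg -61.1 px [360 170] [387 196]
side [ 593.3 -133.4] L W [135
[... 1271 characters left out ...]
axis deg -60.7 px [340 165] [365 192]
top [ 411.9 -346.2] L W [143.2  62.9] ang -59.8
  top cen 412.3 -348.4  L 144.1 W 64.7  long-axis deg -59.7 px [360 169] [387 197]
side [ 593.9 -133.4] L W [137.8  55.6] ang -60.6
  side cen 593.3 -131.8  L 136.7 W 55.3  long-axis deg -60.8 px [271 223] [304 239]
side [ 534.  -207.4] L W [138.   56.8] ang -61.0
  side cen 533.2 -205.1  L 137.0 W 57.3  long-axis deg -60.6 px [262 234] [296 252]
side [ 473.4 -281.3] L W [139.7  57.8] ang -61.0
  side cen 472.9 -279.7  L 140.5 W 57.6  long-axis deg -61.0 px [252 246] [288 266]
side [ 420.2 -359.7] L W [153.   66.9] ang -53.8
  side cen 429.6 -355.3  L 160.5 W 91.3  long-axis deg -63.7 px [240 259] [284 283]
```

Request:
{"fn": "servo_tool", "kwargs": {
  "plan": [
    [0, [0, 0, -40], 0],
    [0, [0, 0, -70], 0],
    [0, [0, 0, -82], 0],
    [0, [0, 0, -88], 0],
    [0, [0, 0, -88], 0],
    [1, [0, 0, -88], 0],
    [1, [0, 0, -88], 0],
    [1, [0, 0, -88], 0],
    [1, [0, 0, -88], 0],
    [1, [0, 0, -88], 0]
  ]
}}

```text
t: 2.62
ee_pos: [588.3, 58.1, 18.4]
orientation: [2.483, 1.924, 0.002]
ft_force: [0.4, 0.1, -0.1]
width: 57.7
grasp_force: 0.0
```

Request:
{"fn": "servo_tool", "kwargs": {
  "plan": [
    [1, [0, 0, 0], 0],
    [1, [0, 0, 0], 0],
    [1, [0, 0, 0], 0],
    [1, [0, 0, 0], 0],
    [1, [0, 0, 0], 0],
    [1, [0, 0, 0], 0],
    [1, [0, 0, 30], 0],
    [1, [0, 0, 60], 0],
    [1, [0, 0, 60], 0]
  ]
}}

```text
t: 3.37
ee_pos: [590.6, 58.2, 81.8]
orientation: [2.48, 1.922, 0.009]
ft_force: [0.4, -0.6, 0.8]
width: 44.7
grasp_force: 30.0
```

```bash
python3 - <<'E'
from h import *
print({k:np.round(ctrl.get_obs()[k],2) for k in("t","ee_pos","width","grasp_force","ft_force")})
im=ctrl.get_image("side"); cv2.imwrite("pics/side2.png",im); 
im2=ctrl.get_image("top"); cv2.imwrite("pics/top2.png",im2)
a=cv2.resize(im[150:290,190:310],None,fx=4,fy=4,interpolation=2)
b=cv2.resize(im2[140:270,220:300],None,fx=4,fy=4,interpolation=2)
o=np.zeros((560,800,3),np.uint8); o[:560,:480]=a; o[:520,480:]=b; cv2.imwrite("pics/x2.png",o)
E
```

```text
{'t': np.float64(3.37), 'ee_pos': array([590.61,  58.22,  81.76]), 'width': np.float64(44.71), 'grasp_force': np.float64(30.0), 'ft_force': array([ 0.43, -0.55,  0.85])}
```

View pics/x2.png

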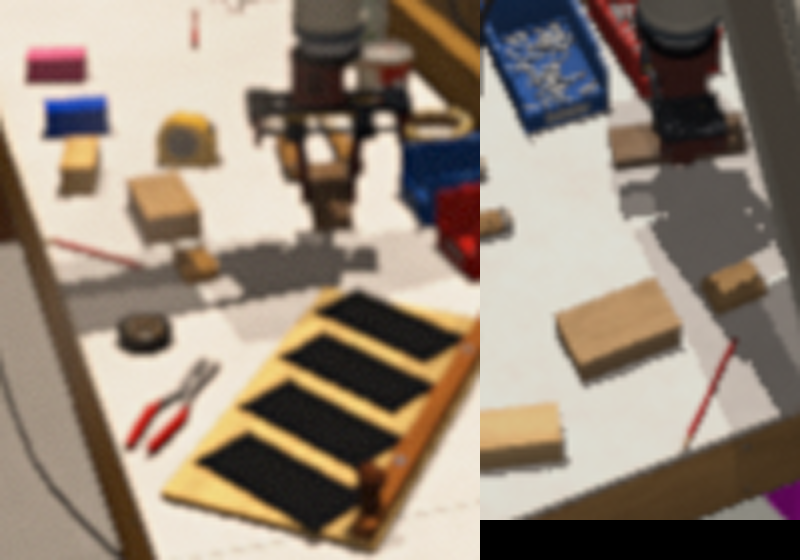

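The strip is gripped and lifted, and the side view shows the other blocks clearly: a (165,205), b (80,160) and e (197,262) in the crop. I'll check for camera bias using block a's top face, while carrying c to pad d.

```bash
python3 - <<'E'
from m import *
im=cv2.imread("pics/side2.png"); hsv=cv2.cvtColor(im,40)
for nm,(x0,y0,x1,y1),z in [("a",(219,191,243,213),38),("b",(203,182,217,201),42),("e",(232,209,247,222),19)]:
    r=hsv[y0:y1,x0:x1]; f=(r[...,1]>70).astype(np.uint8); v=r[...,2]
    t,_=cv2.threshold(v[f>0].reshape(-1,1),0,255,8)
    m=np.zeros(im.shape[:2],np.uint8); m[y0:y1,x0:x1]=(f*(v>t))*255; rect("side",m,z,nm)
p=190+np.array([(127,180),(183,172),(200,215),(142,222)])/4-.375; p[:,1]-=40
print(cast("side",p,38).round(0),cast("side",p,38).mean(0))
E
```

```text
a side cen 430.6 192.2  L 118.9 W 66.0  long-axis deg -90.0 px [222 192] [239 204]
b side cen 359.1 324.7  L 93.3 W 43.6  long-axis deg 79.3 px [205 184] [214 192]
e side cen 445.5 60.0  L 59.2 W 28.0  long-axis deg -75.0 px [234 211] [244 217]
[[400. 238.  38.]
 [468. 240.  38.]
 [460. 123.  38.]
 [394. 126.  38.]] [430.5123016  181.70536498  38.        ]
```

Request:
{"fn": "servo_tool", "kwargs": {
  "plan": [
    [1, [-178, -407, 20], 44],
    [1, [-178, -407, 20], 44],
    [1, [-178, -407, 20], 44],
    [1, [-178, -407, 20], 44],
    [1, [-178, -407, 20], 44],
    [1, [-178, -407, 20], 44],
    [1, [-178, -407, 20], 44],
    [1, [-178, -407, 20], 44],
    [1, [-178, -407, 20], 44],
    [1, [-178, -407, 20], 44]
  ]
}}

```text
t: 4.3
ee_pos: [426.2, -308.0, 94.1]
orientation: [-1.58, -2.712, -0.001]
ft_force: [1.0, -0.5, -0.2]
width: 45.0
grasp_force: 30.0
```

Request:
{"fn": "servo_tool", "kwargs": {
  "plan": [
    [1, [-8, -26, 0], 0],
    [1, [-8, -26, 0], 0],
    [1, [-8, -26, 0], 0]
  ]
}}

```text
t: 4.55
ee_pos: [418.9, -333.7, 94.2]
orientation: [-1.585, -2.71, -0.001]
ft_force: [1.4, -0.6, -0.4]
width: 44.8
grasp_force: 30.0
```

```bash
python3 - <<'E'
from m import *
o=[ctrl.get_obs()]
im=ctrl.get_image("side"); cv2.imwrite("pics/side3.png",im); o.append(ctrl.get_obs())
im2=ctrl.get_image("top"); cv2.imwrite("pics/top3.png",im2); o.append(ctrl.get_obs())
for s in o: print(s["t"],s["ee_pos"].round(1),s["orientation"].round(3))
E
```

```text
4.55 [ 418.9 -333.7   94.2] [-1.585e+00 -2.710e+00 -1.000e-03]
4.6 [ 419.2 -332.5   94.2] [-1.582e+00 -2.711e+00 -1.000e-03]
4.65 [ 419.6 -331.8   94.4] [-1.580e+00 -2.712e+00 -1.000e-03]
```

Request:
{"fn": "servo_tool", "kwargs": {
  "plan": [
    [1, [-7, -16, -20], 0],
    [1, [-7, -16, -45], 0],
    [1, [-7, -16, -52], 0],
    [1, [-7, -16, -52], 0],
    [1, [-7, -16, -52], 0]
  ]
}}

```text
t: 5.07
ee_pos: [413.4, -347.7, 43.2]
orientation: [-1.579, -2.714, -0.001]
ft_force: [0.1, 1.0, -1.0]
width: 45.0
grasp_force: 30.0
```

```bash
python3 - <<'E'
from m import *
im=ctrl.get_image("side"); cv2.imwrite("pics/side3.png",im)
im2=ctrl.get_image("top"); cv2.imwrite("pics/top3.png",im2); s=ctrl.get_obs()
print(s["ee_pos"].round(1),s["orientation"].round(3),s["ft_force"].round(1))
a=cv2.resize(im[215:295,225:305],None,fx=5,fy=5,interpolation=2)
b=cv2.resize(im2[130:210,330:410],None,fx=5,fy=5,interpolation=2)
cv2.imwrite("pics/x3.png",np.hstack([a,b]))
E
```

```text
[ 414.  -348.7   44.3] [ 1.58   2.715 -0.   ] [-0.2 -0.5 -0.4]
```

View pics/x3.png

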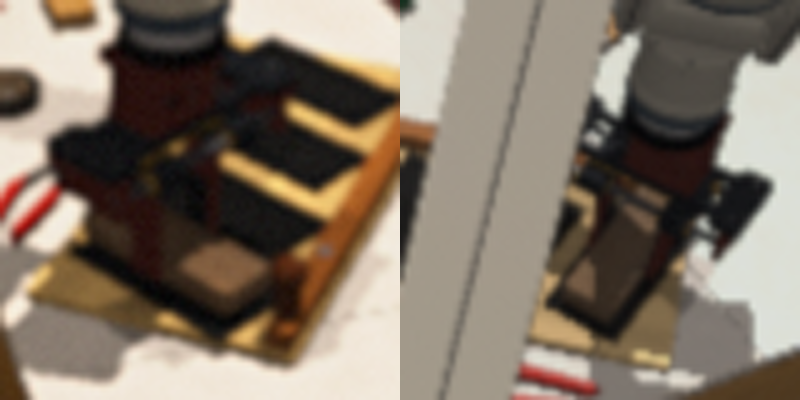

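The strip hovers lengthwise over pad d in both views, 10 mm up. Lowering and releasing.

Request:
{"fn": "servo_tool", "kwargs": {
  "plan": [
    [1, [-1, 0, -6], 0],
    [1, [-1, 0, -10], 0],
    [1, [-1, 0, -10], 0],
    [0.2, [-1, 0, -10], 0],
    [0.2, [-1, 0, -10], 0],
    [0.2, [-1, 0, -10], 0],
    [0.2, [-1, 0, -10], 0],
    [0.2, [-1, 0, 20], 0],
    [0.2, [-1, 0, 60], 0],
    [0, [-1, 0, 90], 0]
  ]
}}

```text
t: 6.0
ee_pos: [412.2, -349.1, 135.1]
orientation: [-1.582, -2.714, -0.0]
ft_force: [0.5, -1.3, 0.8]
width: 73.8
grasp_force: 0.0
```

Request:
{"fn": "servo_tool", "kwargs": {
  "plan": [
    [0, [20, 542, 0], -28.5],
    [0, [20, 542, 0], -28.5],
    [0, [20, 542, 0], -28.5],
    [0, [20, 542, 0], -28.5],
    [0, [20, 542, 0], -28.5],
    [0, [20, 542, 0], -28.5],
    [0, [20, 542, 0], -28.5],
    [0, [20, 542, 0], -28.5],
    [0, [20, 542, 0], -28.5],
    [0, [20, 542, 0], -28.5]
  ]
}}

```text
t: 6.83
ee_pos: [427.1, 58.5, 133.8]
orientation: [2.201, 2.241, 0.001]
ft_force: [1.4, -0.2, 0.3]
width: 88.0
grasp_force: 0.0
```

```bash
python3 - <<'E'
from m import *
im=ctrl.get_image("side"); cv2.imwrite("pics/side4.png",im)
im2=ctrl.get_image("top"); cv2.imwrite("pics/top4.png",im2); s=ctrl.get_obs()
print(s["ee_pos"].round(1),s["orientation"].round(3))
a=cv2.resize(im[215:295,225:305],None,fx=5,fy=5,interpolation=2)
b=cv2.resize(im2[130:210,330:410],None,fx=5,fy=5,interpolation=2)
cv2.imwrite("pics/x4.png",np.hstack([a,b]))
E
```

```text
[427.6  61.5 133.9] [2.193e+00 2.249e+00 2.000e-03]
```

View pics/x4.png

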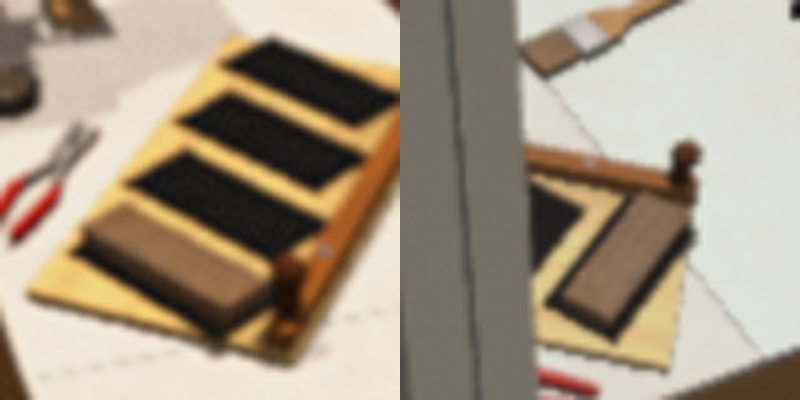

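The strip lies flat along pad d, roughly centred. I'll measure it against the pad in the same camera.

```bash
python3 - <<'E'
from m import *
for n,(x0,y0,x1,y1) in (("top",(360,164,390,198)),("side",(240,253,281,281))):
    im=cv2.imread(f"pics/{n}4.png"); r=im[y0:y1,x0:x1].astype(int); h=cv2.cvtColor(im,40)[y0:y1,x0:x1]
    for lo in (75,85):
        f=(h[...,2]>lo)&(h[...,2]<155)&(h[...,1]<135)
        m=np.zeros(im.shape[:2],np.uint8); m[y0:y1,x0:x1]=f*255
        m=cv2.morphologyEx(m,cv2.MORPH_OPEN,np.ones((3,3),np.uint8)); rect(n,m,34,"c")
q=np.array([(230,192),(290,212),(216,318),(160,296)])/5-.4+[330,130]
w=cast("top",q,34); print(w.round(0),w.mean(0))
q=np.array([(110,203),(270,278),(222,312),(85,235)])/5-.4+[225,215]
w=cast("side",q,34); print(w.round(0),w.mean(0))
E
```

```text
c top cen 411.4 -351.6  L 150.5 W 53.0  long-axis deg -59.2 px [363 168] [387 193]
c top cen 412.3 -350.2  L 147.6 W 47.8  long-axis deg -60.9 px [363 169] [387 193]
c side cen 407.7 -354.5  L 112.8 W 41.2  long-axis deg -59.7 px [246 259] [272 273]
c side cen 408.0 -354.1  L 112.8 W 39.8  long-axis deg -57.8 px [246 259] [272 273]
[[ 468. -387.   34.]
 [ 428. -422.   34.]
 [ 357. -303.   34.]
 [ 395. -273.   34.]] [ 412.18926878 -346.48343377   34.        ]
[[ 385. -280.   34.]
 [ 465. -399.   34.]
 [ 423. -425.   34.]
 [ 358. -313.   34.]] [ 407.88905942 -354.12587391   34.        ]
```

Request:
{"fn": "servo_tool", "kwargs": {
  "plan": [
    [0, [4, 131, 0], 0],
    [0, [4, 131, 0], 0],
    [0, [4, 131, 0], 0],
    [0, [4, 131, -10], 0],
    [0, [4, 131, -45], 0],
    [0, [4, 131, -60], 0],
    [0, [4, 131, -60], 0],
    [0, [4, 131, -60], 0]
  ]
}}

```text
t: 7.6
ee_pos: [430.8, 186.6, 72.9]
orientation: [-2.201, -2.24, 0.004]
ft_force: [0.6, -0.3, 0.2]
width: 88.0
grasp_force: 0.0
```

Request:
{"fn": "servo_tool", "kwargs": {
  "plan": [
    [0, [1, 4, -30], 0],
    [0, [1, 4, -48], 0],
    [0, [1, 4, -51], 0],
    [0, [1, 4, -51], 0],
    [1, [1, 4, -51], 0],
    [1, [1, 4, -51], 0],
    [1, [1, 4, -51], 0],
    [1, [1, 4, -51], 0],
    [1, [1, 4, -51], 0],
    [1, [1, 4, -51], 0]
  ]
}}

```text
t: 8.43
ee_pos: [433.0, 191.7, 23.4]
orientation: [2.201, 2.241, 0.002]
ft_force: [-1.4, -1.4, 9.0]
width: 63.4
grasp_force: 30.0
```

Request:
{"fn": "servo_tool", "kwargs": {
  "plan": [
    [1, [0, 0, 0], 0],
    [1, [0, 0, 0], 0],
    [1, [0, 0, 0], 0]
  ]
}}

```text
t: 8.68
ee_pos: [433.0, 191.7, 23.4]
orientation: [2.201, 2.241, 0.002]
ft_force: [-0.3, -1.3, 8.5]
width: 64.2
grasp_force: 30.0
```

Request:
{"fn": "servo_tool", "kwargs": {
  "plan": [
    [1, [0, 0, 35], 0],
    [1, [0, 0, 75], 0],
    [1, [40, -469, 90], 28.7],
    [1, [40, -469, 90], 28.7],
    [1, [40, -469, 90], 28.7],
    [1, [40, -469, 90], 28.7],
    [1, [40, -469, 90], 28.7],
    [1, [40, -469, 90], 28.7],
    [1, [40, -469, 90], 28.7],
    [1, [40, -469, 90], 28.7]
  ]
}}

```text
t: 9.52
ee_pos: [458.6, -118.0, 107.7]
orientation: [1.577, 2.717, 0.0]
ft_force: [0.9, -0.0, -1.9]
width: 63.9
grasp_force: 30.0
```

Request:
{"fn": "servo_tool", "kwargs": {
  "plan": [
    [1, [13, -145, 0], 0],
    [1, [13, -145, 0], 0],
    [1, [13, -145, 0], 0],
    [1, [13, -145, 0], 0],
    [1, [13, -145, 0], 0]
  ]
}}

```text
t: 9.93
ee_pos: [472.8, -265.6, 107.8]
orientation: [1.581, 2.711, -0.001]
ft_force: [0.3, 1.0, -1.7]
width: 64.0
grasp_force: 30.0
```

Request:
{"fn": "servo_tool", "kwargs": {
  "plan": [
    [1, [1, -11, -30], 0],
    [1, [1, -11, -50], 0],
    [1, [1, -11, -58], 0],
    [1, [1, -11, -58], 0],
    [1, [1, -11, -58], 0],
    [1, [1, -11, -58], 0]
  ]
}}

```text
t: 10.43
ee_pos: [473.6, -271.7, 50.3]
orientation: [1.575, 2.717, 0.0]
ft_force: [0.4, 0.7, -1.9]
width: 63.7
grasp_force: 30.0
```

```bash
cat > o.py <<'E'
from h import *
P=[];Q=[]
for i in range(5):
    ctrl.get_image("top"); s=ctrl.get_obs(); P.append(s["ee_pos"]); q=s["orientation"]; Q.append(2*np.degrees(np.arctan2(q[1],q[0]))%180-90)
print(np.round(P,1).tolist(),np.mean(P,0).round(1),"y-ang",np.round(Q,1),s["ft_force"].round(1),s["width"],s["t"])
E
python3 o.py
```

```text
[[473.7, -271.9, 50.5], [473.8, -272.0, 50.5], [473.8, -272.2, 50.4], [473.6, -272.2, 50.3], [473.5, -272.2, 50.2]] [ 473.7 -272.1   50.4] y-ang [29.8 29.8 29.8 29.8 29.8] [-0.8 -0.7 -1.5] 64.20694282513107 10.6833
```

Request:
{"fn": "servo_tool", "kwargs": {
  "plan": [
    [1, [0, -4.5, -5], 0],
    [1, [0, -4.5, -11], 0],
    [1, [0, -4.5, -11], 0],
    [1, [0, -4.5, -11], 0],
    [1, [0, -4.5, -11], 0]
  ]
}}

```text
t: 11.1
ee_pos: [473.1, -276.8, 38.0]
orientation: [1.577, 2.717, -0.0]
ft_force: [0.7, -0.2, 0.1]
width: 63.8
grasp_force: 30.0
```

```bash
python3 o.py
```

```text
[[472.9, -276.7, 38.1], [472.9, -276.6, 38.1], [472.8, -276.5, 38.1], [472.8, -276.5, 38.1], [472.7, -276.5, 38.1]] [ 472.8 -276.6   38.1] y-ang [29.7 29.7 29.7 29.7 29.7] [-1.3 -0.3 -1.8] 63.76823527786679 11.35
```

Request:
{"fn": "servo_tool", "kwargs": {
  "plan": [
    [0.12, [0, 0, 0], 0],
    [0.12, [0, 0, 0], 0],
    [0.12, [0, 0, 0], 0],
    [0.12, [0, 0, 0], 0],
    [0.12, [0, 0, 35], 0],
    [0.12, [0, 0, 75], 0],
    [0, [0, 0, 100], 0]
  ]
}}

```text
t: 11.93
ee_pos: [473.6, -276.9, 140.7]
orientation: [1.576, 2.716, -0.0]
ft_force: [0.3, 0.2, -0.3]
width: 81.1
grasp_force: 0.0
```

Request:
{"fn": "servo_tool", "kwargs": {
  "plan": [
    [0, [-114, 604, 0], -46],
    [0, [-114, 604, 0], -46],
    [0, [-114, 604, 0], -46],
    [0, [-114, 604, 0], -46],
    [0, [-114, 604, 0], -46],
    [0, [-114, 604, 0], -46],
    [0, [-114, 604, 0], -46],
    [0, [-114, 604, 0], -46],
    [0, [-114, 604, 0], -46],
    [0, [-114, 604, 0], -46]
  ]
}}

```text
t: 12.77
ee_pos: [400.0, 111.3, 138.6]
orientation: [2.514, 1.884, 0.001]
ft_force: [1.2, 0.6, 0.1]
width: 87.9
grasp_force: 0.0
```

```bash
python3 o.py; python3 - <<'E'
from m import *
im=ctrl.get_image("side"); cv2.imwrite("pics/side5.png",im)
im2=ctrl.get_image("top"); cv2.imwrite("pics/top5.png",im2)
a=cv2.resize(im[215:295,225:305],None,fx=5,fy=5,interpolation=2)
b=cv2.resize(im2[130:210,320:400],None,fx=5,fy=5,interpolation=2)
cv2.imwrite("pics/x5.png",np.hstack([a,b]))
E
```

```text
[[398.9, 117.1, 138.7], [399.6, 114.4, 138.6], [400.0, 112.3, 138.5], [400.4, 110.8, 138.5], [400.6, 109.7, 138.4]] [399.9 112.9 138.5] y-ang [-16.  -15.8 -15.9 -16.  -16.2] [ 0.4 -0.3 -0.7] 87.70998349630241 13.0167
```

View pics/x5.png

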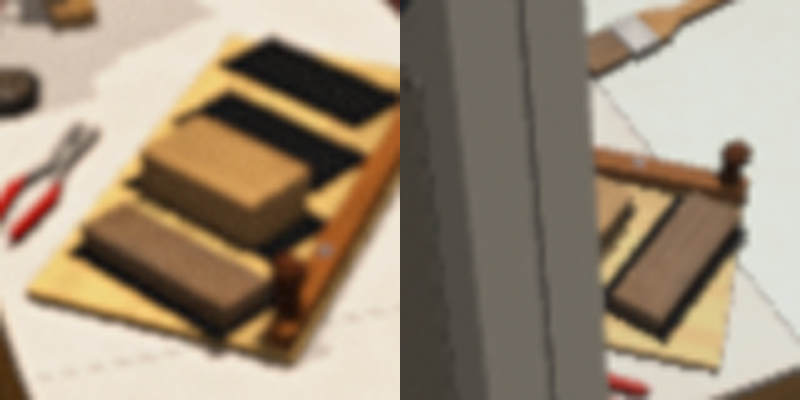

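The thick block lies flat along pad c in the side view ((225,185) in the crop). Quick numeric check, then on to b.

```bash
python3 - <<'E'
from m import *
S=lambda q,z:cast("side",np.array(q)/5-.4+[225,215],z)
for nm,q,z in(("a top",[(180,118),(312,170),(265,205),(142,152)],53),("pad c",[(185,150),(128,180),(275,252),(325,220)],15),("pad d(a-row) pad a",[(272,36),(220,64),(358,126),(400,97)],15)):
    w=S(q,z); print(nm,w.round(0)[:,:2].tolist(),w.mean(0).round(1))
im=cv2.imread("pics/side5.png"); x0,y0,x1,y1=250,235,290,260; h=cv2.cvtColor(im,40)[y0:y1,x0:x1]
for lo in (115,130):
    m=np.zeros(im.shape[:2],np.uint8); m[y0:y1,x0:x1]=(h[...,2]>lo)*255
    m=cv2.morphologyEx(m,cv2.MORPH_OPEN,np.ones((3,3),np.uint8)); rect("side",m,53,"a")
E
```

```text
a top [[458.0, -213.0], [528.0, -309.0], [481.0, -341.0], [418.0, -250.0]] [ 471.  -278.5   53. ]
pad c [[465.0, -200.0], [413.0, -227.0], [487.0, -346.0], [535.0, -320.0]] [ 475.  -273.1   15. ]
pad d(a-row) pad a [[587.0, -51.0], [531.0, -83.0], [604.0, -207.0], [652.0, -176.0]] [ 593.3 -129.3   15. ]
a side cen 449.6 -260.9  L 168.7 W 99.2  long-axis deg -65.0 px [250 235] [285 256]
a side cen 448.5 -260.1  L 166.9 W 98.2  long-axis deg -66.3 px [250 235] [284 255]
```

Request:
{"fn": "servo_tool", "kwargs": {
  "plan": [
    [0, [-42, 220, 0], 0],
    [0, [-42, 220, 0], 0],
    [0, [-42, 220, 0], 0],
    [0, [-42, 220, 0], 0],
    [0, [-42, 220, 0], 0],
    [0, [-42, 220, 0], 0],
    [0, [-42, 220, 0], 0],
    [0, [-42, 220, -40], 0],
    [0, [-42, 220, -55], 0],
    [0, [-42, 220, -55], 0]
  ]
}}

```text
t: 13.95
ee_pos: [357.8, 326.1, 80.5]
orientation: [2.515, 1.881, -0.01]
ft_force: [-0.0, -1.0, -1.1]
width: 87.8
grasp_force: 0.0
```

```bash
python3 o.py
```

```text
[[358.5, 326.9, 82.0], [359.2, 327.8, 83.1], [359.7, 328.5, 83.9], [359.9, 329.0, 84.3], [359.9, 329.4, 84.5]] [359.4 328.3  83.6] y-ang [-16.4 -16.4 -16.4 -16.4 -16.4] [ 0.1 -0.2  0.4] 87.74564707803421 14.2
```

Request:
{"fn": "servo_tool", "kwargs": {
  "plan": [
    [0, [-1, -1, -35], 0],
    [0, [-1, -1, -56], 0],
    [0, [-1, -1, -61], 0],
    [0, [-1, -1, -61], 0],
    [1, [-1, -1, -61], 0],
    [1, [-1, -1, -61], 0],
    [1, [-1, -1, -61], 0],
    [1, [-1, -1, -61], 0],
    [1, [-1, -1, -61], 0],
    [1, [-1, -1, -61], 0]
  ]
}}

```text
t: 15.03
ee_pos: [357.9, 328.8, 22.8]
orientation: [-2.513, -1.885, -0.001]
ft_force: [-0.6, 0.2, -0.6]
width: 51.4
grasp_force: 0.0
```

Request:
{"fn": "servo_tool", "kwargs": {
  "plan": [
    [1, [0, 0, 0], 0],
    [1, [0, 0, 0], 0],
    [1, [0, 0, 0], 0],
    [1, [0, 0, 0], 0],
    [1, [0, 0, 0], 0],
    [1, [0, 0, 0], 0],
    [1, [0, 0, 0], 0]
  ]
}}

```text
t: 15.62
ee_pos: [357.8, 328.7, 22.5]
orientation: [-2.513, -1.885, -0.0]
ft_force: [0.1, 0.1, 4.7]
width: 42.0
grasp_force: 30.0
```

Request:
{"fn": "servo_tool", "kwargs": {
  "plan": [
    [1, [0, 0, 35], 0],
    [1, [0, 0, 75], 0],
    [1, [175, -531, 110], 46],
    [1, [175, -531, 110], 46],
    [1, [175, -531, 110], 46],
    [1, [175, -531, 110], 46],
    [1, [175, -531, 110], 46],
    [1, [175, -531, 110], 46],
    [1, [175, -531, 110], 46],
    [1, [175, -531, 110], 46]
  ]
}}

```text
t: 16.45
ee_pos: [449.4, 52.0, 115.3]
orientation: [-1.568, -2.721, 0.0]
ft_force: [-0.0, 0.5, -1.1]
width: 41.8
grasp_force: 30.0
```

Request:
{"fn": "servo_tool", "kwargs": {
  "plan": [
    [1, [75, -227, 0], 0],
    [1, [75, -227, 0], 0],
    [1, [75, -227, 0], 0],
    [1, [75, -227, 0], 0],
    [1, [75, -227, 0], 0],
    [1, [75, -227, 0], 0],
    [1, [75, -227, 0], 0],
    [1, [75, -227, 0], 0],
    [1, [75, -227, 0], 0]
  ]
}}

```text
t: 17.2
ee_pos: [523.6, -173.1, 114.9]
orientation: [-1.577, -2.715, 0.0]
ft_force: [0.3, 0.3, -1.1]
width: 42.0
grasp_force: 30.0
```

```bash
python3 o.py
```

```text
[[523.6, -172.6, 115.0], [523.8, -172.4, 115.1], [524.0, -172.3, 115.3], [524.2, -172.4, 115.4], [524.4, -172.5, 115.5]] [ 524.  -172.4  115.3] y-ang [29.8 29.8 29.8 29.8 29.8] [ 0.3 -0.7 -0.1] 41.900199188506384 17.45
```

Request:
{"fn": "servo_tool", "kwargs": {
  "plan": [
    [1, [8.5, -30, 0], 0],
    [1, [8.5, -30, -20], 0],
    [1, [8.5, -30, -50], 0],
    [1, [8.5, -30, -66], 0],
    [1, [8.5, -30, -66], 0],
    [1, [8.5, -30, -66], 0]
  ]
}}

```text
t: 17.95
ee_pos: [532.6, -202.9, 49.0]
orientation: [-1.575, -2.716, 0.0]
ft_force: [-0.3, 0.3, -1.8]
width: 41.4
grasp_force: 30.0
```

```bash
python3 o.py
```

```text
[[533.5, -203.3, 50.0], [533.9, -203.6, 50.6], [534.1, -203.7, 50.9], [534.1, -203.9, 51.0], [534.1, -203.9, 50.9]] [ 533.9 -203.7   50.7] y-ang [29.8 29.8 29.8 29.8 29.8] [ 0.2  0.9 -1.4] 42.06255124199157 18.2
```

Request:
{"fn": "servo_tool", "kwargs": {
  "plan": [
    [1, [-1, 1, -7], 0],
    [1, [-1, 1, -12.5], 0],
    [1, [-1, 1, -12.5], 0],
    [1, [-1, 1, -12.5], 0],
    [0.34, [-1, 1, -12.5], 0],
    [0.34, [-1, 1, -12.5], 0],
    [0.34, [-1, 1, -12.5], 0],
    [0.34, [-1, 1, -12.5], 0],
    [0.34, [-1, 1, 20], 0],
    [0.34, [-1, 1, 60], 0]
  ]
}}

```text
t: 19.03
ee_pos: [529.7, -201.8, 107.3]
orientation: [-1.573, -2.711, 0.002]
ft_force: [1.0, -0.6, 0.3]
width: 57.8
grasp_force: 0.0
```

```bash
python3 o.py
```

```text
[[534.7, -203.8, 116.2], [535.5, -204.1, 114.5], [534.2, -203.6, 112.3], [532.8, -203.0, 110.6], [531.9, -202.7, 109.4]] [ 533.8 -203.4  112.6] y-ang [29.7 29.7 29.7 29.7 29.7] [-0.2 -0.1  0.3] 57.770045717800045 19.2833
```

Request:
{"fn": "servo_tool", "kwargs": {
  "plan": [
    [0, [-94, 267, 0], -26.8],
    [0, [-94, 267, 0], -26.8],
    [0, [-94, 267, 0], -26.8],
    [0, [-94, 267, 0], -26.8],
    [0, [-94, 267, 0], -26.8],
    [0, [-94, 267, 0], -26.8],
    [0, [-94, 267, 0], -26.8],
    [0, [-94, 267, 0], -26.8],
    [0, [-94, 267, -30], -26.8],
    [0, [-94, 267, -50], -26.8]
  ]
}}

```text
t: 20.12
ee_pos: [437.6, 64.9, 58.1]
orientation: [2.161, 2.28, -0.0]
ft_force: [0.5, -0.7, 0.2]
width: 87.8
grasp_force: 0.0
```

```bash
python3 o.py;python3 - <<'E'
from m import *
im=ctrl.get_image("side"); cv2.imwrite("pics/side6.png",im)
im2=ctrl.get_image("top"); cv2.imwrite("pics/top6.png",im2)
a=cv2.resize(im[200:295,215:305],None,fx=5,fy=5,interpolation=2)
b=cv2.resize(im2[140:235,260:330],None,fx=5,fy=5,interpolation=2)
cv2.imwrite("pics/x6.png",np.hstack([a,b]))
E
```

```text
[[435.4, 64.2, 55.1], [435.3, 63.9, 56.5], [436.2, 63.8, 57.8], [437.2, 63.8, 58.8], [438.0, 63.9, 59.5]] [436.4  63.9  57.5] y-ang [3.  3.  2.9 2.9 2.9] [ 0.4 -0.2 -0.6] 87.67943486191528 20.3667
```

View pics/x6.png

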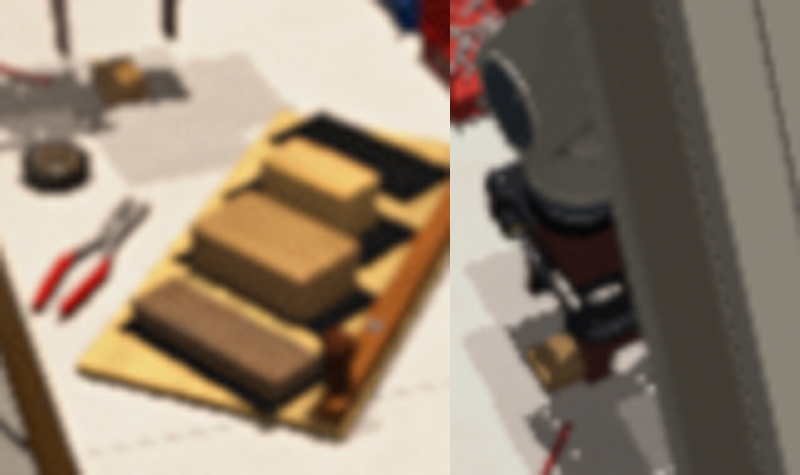

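Pads d, c and b now hold c, a and b neatly, and the small block sits between the open fingers (side crop (120,80)). Grasping e.

Request:
{"fn": "servo_tool", "kwargs": {
  "plan": [
    [0, [0, 0.5, -30], 0],
    [0, [0, 0.5, -40], 0],
    [0, [0, 0.5, -42], 0],
    [1, [0, 0.5, -42], 0],
    [1, [0, 0.5, -42], 0],
    [1, [0, 0.5, -42], 0],
    [1, [0, 0.5, -42], 0],
    [1, [0, 0.5, -42], 0],
    [1, [0, 0.5, -42], 0],
    [1, [0, 0.5, -42], 0]
  ]
}}

```text
t: 21.3
ee_pos: [438.3, 64.8, 17.8]
orientation: [2.163, 2.278, 0.001]
ft_force: [0.3, 0.6, 0.2]
width: 44.8
grasp_force: 0.0
```

Request:
{"fn": "servo_tool", "kwargs": {
  "plan": [
    [1, [0, 0, 0], 0],
    [1, [0, 0, 0], 0],
    [1, [0, 0, 0], 0],
    [1, [0, 0, 0], 0],
    [1, [0, 0, 0], 0],
    [1, [0, 0, 0], 0],
    [1, [0, 0, 0], 0]
  ]
}}

```text
t: 21.88
ee_pos: [438.3, 64.8, 17.7]
orientation: [2.164, 2.278, 0.0]
ft_force: [-0.1, 0.3, 5.6]
width: 38.0
grasp_force: 30.0
```

Request:
{"fn": "servo_tool", "kwargs": {
  "plan": [
    [1, [0, 0, 35], 0],
    [1, [0, 0, 70], 0],
    [1, [154, -193, 90], 26.8],
    [1, [154, -193, 90], 26.8],
    [1, [154, -193, 90], 26.8],
    [1, [154, -193, 90], 26.8],
    [1, [154, -193, 90], 26.8],
    [1, [154, -193, 90], 26.8],
    [1, [154, -193, 90], 26.8],
    [1, [154, -193, 90], 26.8]
  ]
}}

```text
t: 22.72
ee_pos: [593.4, -130.3, 107.3]
orientation: [1.58, 2.714, 0.001]
ft_force: [-0.2, 0.3, -0.8]
width: 38.1
grasp_force: 30.0
```

```bash
python3 o.py
```

```text
[[591.6, -128.7, 106.8], [590.7, -127.7, 106.6], [590.4, -127.1, 106.6], [590.5, -126.9, 106.9], [590.8, -126.8, 107.0]] [ 590.8 -127.5  106.8] y-ang [29.6 29.7 29.8 29.8 29.8] [-0.1 -0.2  0.7] 37.713387872626726 22.9667
```

Request:
{"fn": "servo_tool", "kwargs": {
  "plan": [
    [1, [1.5, -1.5, -30], 0],
    [1, [1.5, -1.5, -55], 0],
    [1, [1.5, -1.5, -63], 0],
    [1, [1.5, -1.5, -63], 0],
    [1, [1.5, -1.5, -63], 0]
  ]
}}

```text
t: 23.38
ee_pos: [593.3, -129.1, 44.6]
orientation: [-1.575, -2.717, 0.0]
ft_force: [0.8, -0.3, 0.4]
width: 37.9
grasp_force: 30.0
```

```bash
python3 o.py
```

```text
[[594.0, -129.4, 45.4], [594.4, -129.6, 45.8], [594.6, -129.7, 46.0], [594.6, -129.8, 45.9], [594.4, -129.9, 45.8]] [ 594.4 -129.7   45.8] y-ang [29.8 29.8 29.8 29.8 29.7] [-0.3 -0.6 -0.6] 37.60045955609403 23.6333
```

Request:
{"fn": "servo_tool", "kwargs": {
  "plan": [
    [1, [-1, 1, -7], 0],
    [1, [-1, 1, -12.5], 0],
    [1, [-1, 1, -12.5], 0],
    [1, [-1, 1, -12.5], 0],
    [0.39, [-1, 1, -12.5], 0],
    [0.39, [-1, 1, -12.5], 0],
    [0.39, [-1, 1, -12.5], 0],
    [0.39, [-1, 1, -12.5], 0],
    [0.39, [-1, 1, 20], 0],
    [0.39, [-1, 1, 60], 0]
  ]
}}

```text
t: 24.47
ee_pos: [589.9, -128.1, 102.0]
orientation: [-1.573, -2.711, 0.003]
ft_force: [0.8, -0.4, 0.6]
width: 53.7
grasp_force: 0.0
```

Request:
{"fn": "servo_tool", "kwargs": {
  "plan": [
    [0.3, [0, 0, 40], 0],
    [0.3, [-150, 400, 60], 0],
    [0.3, [-150, 400, 60], 0],
    [0.3, [-150, 400, 60], 0],
    [0.3, [-150, 400, 60], 0],
    [0.3, [-150, 400, 60], 0],
    [0.3, [-150, 400, 60], 0],
    [0.3, [-150, 400, 60], 0],
    [0.3, [-150, 400, 60], 0],
    [0.3, [-150, 400, 60], 0]
  ]
}}

```text
t: 25.3
ee_pos: [460.0, 223.6, 162.3]
orientation: [1.577, 2.717, 0.0]
ft_force: [0.5, 0.2, 0.1]
width: 61.8
grasp_force: 0.0
```

```bash
python3 - <<'E'
from m import *
im=ctrl.get_image("side"); cv2.imwrite("pics/side7.png",im)
im2=ctrl.get_image("top"); cv2.imwrite("pics/top7.png",im2); s=ctrl.get_obs(); print(s["t"],s["ee_pos"])
a=cv2.resize(im[215:290,235:310],None,fx=8,fy=8,interpolation=2)
cv2.imwrite("pics/x7.png",a)
b=cv2.resize(im2[140:215,280:395],None,fx=6,fy=6,interpolation=2); cv2.imwrite("pics/y7.png",b)
E
```

```text
25.4 [459.29752536 226.62638117 162.50552502]
```

View pics/x7.png

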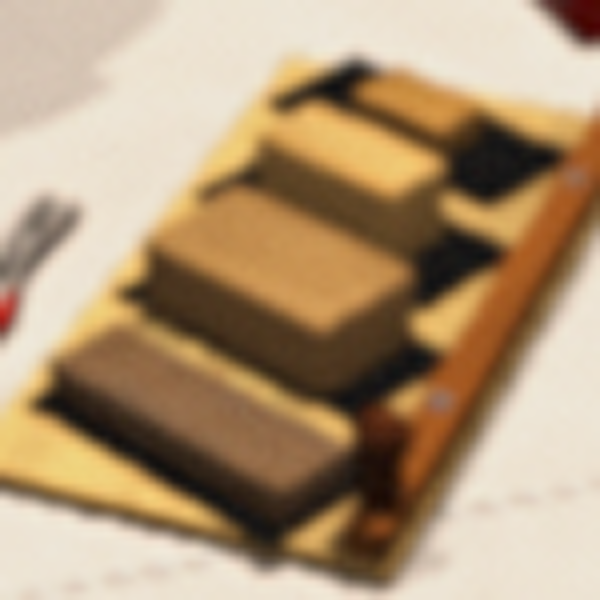

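View pics/y7.png

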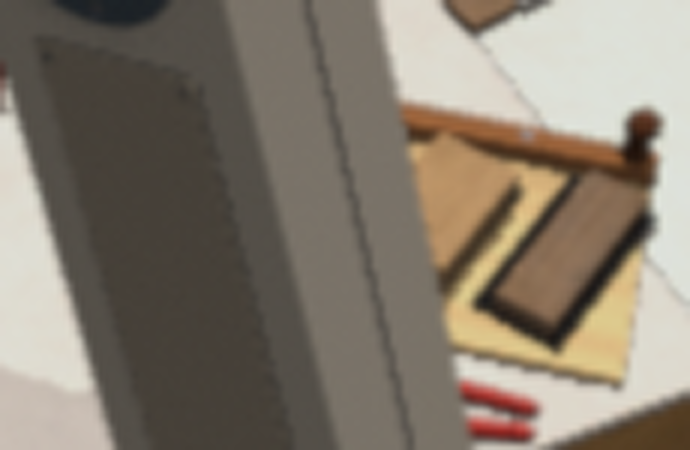

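```bash
python3 - <<'E'
from m import *
u=np.array([.5,-.866]); n=np.array([.866,.5])
D={"e":(34,[(388,68),(490,108),(460,135),(355,92)],(593.5,-133)),"b":(57,[(310,100),(448,160),(402,197),(262,145)],(533.4,-206.6)),"a":(53,[(228,190),(412,268),(318,333),(148,245)],(473.1,-280.2)),"c":(34,[(118,325),(358,447),(288,495),(55,368)],(412.9,-354))}
for k,(z,q,p) in D.items():
    w=cast("side",np.array(q)/8-.44+[235,215],z)[:,:2]; d=w.mean(0)-p
    print(k,w.mean(0).round(1),"along %.1f across %.1f"%(d@u,d@n),"L %.0f W %.0f"%(abs((w[1]+w[2]-w[0]-w[3])@u)/2,abs((w[0]+w[1]-w[2]-w[3])@n)/2))
E
```

```text
e [ 593.5 -134.7] along 1.5 across -0.8 L 65 W 30
b [ 532.4 -206.2] along -0.8 across -0.7 L 83 W 44
a [ 469.6 -278.6] along -3.1 across -2.3 L 105 W 63
c [ 412.4 -353.4] along -0.8 across -0.1 L 138 W 44
```

Request:
{"fn": "servo_tool", "kwargs": {
  "plan": [
    [0.3, [-40, 260, 60], 0],
    [0.3, [-40, 260, 60], 0],
    [0.3, [-40, 260, 60], 0],
    [0.3, [-40, 260, 60], 0],
    [0.3, [-40, 260, 60], 0],
    [0.3, [-40, 260, 60], 0],
    [0.3, [-40, 260, 60], 0],
    [0.3, [-40, 260, 60], 0],
    [0.3, [-40, 260, 60], 0],
    [0.3, [-40, 260, 60], 0]
  ]
}}

```text
t: 26.23
ee_pos: [421.1, 480.4, 221.2]
orientation: [-1.577, -2.717, 0.003]
ft_force: [-0.0, -0.9, 0.2]
width: 61.5
grasp_force: 0.0
```

```bash
python3 - <<'E'
from m import *
im2=ctrl.get_image("top"); cv2.imwrite("pics/top8.png",im2); s=ctrl.get_obs(); print(s["t"],s["ee_pos"])
b=cv2.resize(im2[145:205,285:395],None,fx=7,fy=7,interpolation=2); cv2.imwrite("pics/y8.png",b)
E
```

```text
26.2833 [421.25352006 480.06951136 221.28773533]
```

View pics/y8.png

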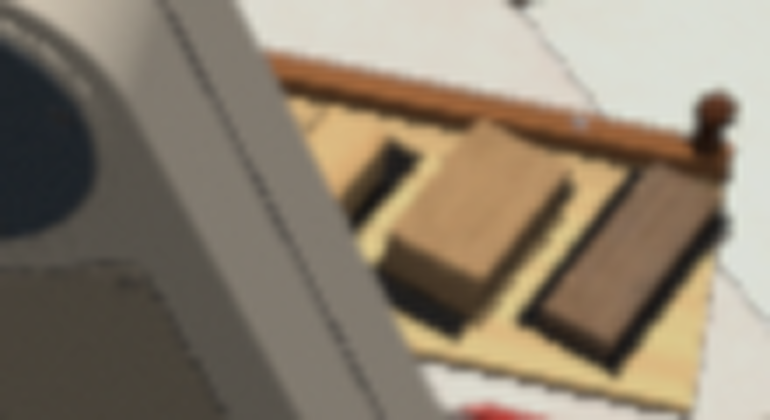

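Both views show all four offcuts flat, aligned and within about 4 mm of their pad centres, and the arm is clear. Handing in.

```bash
python3 -c "from workcell import ctrl; print(ctrl.close_job())"
```

```text
the job is handed in; nothing more can be done
None
```

The four offcuts lie flat on the pads in order of length, with the longest (c) at the post end on pad d, then a on pad c, b on pad b and e on pad a, each within about 4 mm of its pad's centre by the side camera; handed in at about 26 s, no verdict returned.

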